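# Close the offcut carton and slide it under the bench shelf

### The arm

A 7-joint arm with a two-finger parallel gripper is mounted at the origin on the work surface. World frame = base frame: x ahead of the robot, y to its left, z up, the work surface at z = 0. Lengths are in m, angles in rad, forces in N, time in s.
With the tool pointing down it reaches from about 0.425 to 0.925 m from the base axis. Payload 6.8 kg.
Tool frame: the origin (TCP) lies at the very end of the fingers, on their centre line; the grasp point (between the pads) lies bot.grip_depth behind it (bot.grip_depth is the distance from the TCP to the grasp point, in m); z points along the fingers, y is the line along which they close (so a half turn about z gives the same grasp; the last joint's range is limited). The gripper opens to 85 mm and grips with 20 to 120 N. Pads are 22 mm wide; open, the fingers measure 114 mm over their backs; the gripper's body (76 mm by 85 mm) begins 54 mm behind the grasp point. The pads swing forward as they close: fully open they stand 13 mm farther back than shut.
Start: joints at [-1.351, 0.477, 0.022, 1.555, -0.011, 1.109, -0.083], TCP at [0.217, 0.639, 0.231] pointing down, gripper open.
Joint ranges: [-2.96, 2.96], [-0.34, 2.1], [-1.41, 1.46], [0.24, 2.44], [-1.37, 4.51], [0.17, 1.92], [-2.96, 2.96]. Speed limits (rad/s): [2.39, 2.39, 3.14, 3.14, 3.14, 3.14, 3.14].

### API

Orientations are given as a unit quaternion [w, x, y, z].
In Python, from station import bot gives the robot as it stands.
- The arm moves only by the tool send_rows, never from a script. Its arguments are lists of equal length, an entry for each row: "slide": the shift along the tool's x, y, z in mm, a list of three; "roll": the turn about the tool's z in degrees; "claw": the opening, from 0 (shut) to 1 (fully open). A call has exactly 8 rows; each row is the pose to reach, as a shift and turn from the pose commanded when the call began, along the tool's axes at that moment; what a row does not reach only later rows make up. A row lasts 1/12 s, in which the tool goes at most 41.7 mm and 7.16 degrees, less where a joint would pass 70% of its speed; a pose out of reach is approached as far as the arm can. A call with a gripper value outside its range is refused whole. The fingers move at their own pace and stop on an object; "force" is the grip in N (left out, the last holds). Time passes only in rows, so rows that repeat a pose let the fingers close, or fill a call up. It gives the time, the measured TCP pose, the force, the opening and the grip force at its end, in the units of the state.
- bot.get_obs(): the state, without advancing time (a new reading comes with each control period).
- bot.read_camera(name): name is "side" or "top" or "wrist"; returns the picture (480x640x3 uint8, red, green, blue); there is no depth.
- bot.camera_model(name): a dict with "camera_matrix" (3x3 intrinsics, pixels), "D" ([k1, k2, p1, p2, k3] as OpenCV has them; the pictures are not rectified), "camera_from_world" (4x4, takes a point from world to camera coordinates). Camera axes: x right, y down, z forward; pixel columns grow to the right and rows downward; lengths in m; the calibration is good to about 2 mm. A picture is of the moment at which its call begins: read the wrist's pose just before it. camera_model takes no time and is no camera call; for the wrist camera it gives the pose at the moment of the call.
- bot.hand_in(): hands the job in; it is judged then, once.
The state is a dict: "t": time; "q": joint angles; "joint_vel": joint speeds; "joint_torque": joint torques, N m; "eef_pos": TCP position; "tool_rot": TCP orientation; "contact_force": force on the tool from outside, world axes, zero at the start; "torque": the same for the moment, N m; "gripper_width": opening from 0.0 (shut) to 1.0 (fully open); "grasp_force": force on a finger pad.
Only numpy, scipy, OpenCV 4.12 (cv2) and the standard library are available. Lean on these libraries where they do the work, as an engineer would, in place of code of your own. Each camera call takes 0.05 s, during which the arm holds its last target. There are 200 camera calls.

### The job

Close the open cardboard carton: fold its two short end flaps down flat first, then the two long side flaps down flat over them. Then slide the closed carton along the bench, without lifting or tipping it, into the free space under the low plywood shelf between the wooden crate and the blue tote, straight in until it is flush with the shelf's front edge. Leave the crate, the tote and the white sprayer where they stand.

Things in the scene. Friction and masses are not known exactly. Their poses are not given: they have to be found in the camera images.
- carton: open brown cardboard carton full of wooden offcuts, about 0.7 kg, loose on the bench in front of the shelf. Outside 130 mm (its x) by 110 mm (its y), 100 mm high, 107 mm with all flaps closed. Origin: centre of its underside; x points to the shelf (within 0.2 rad of the shelf's x), z up. It slides, and is too wide to grasp
- flap_far (a joint): short flap on the carton's +x end (towards the shelf). 0 = folded level, closed; 1.57 = straight up, more = leaning outwards (rad); starts up or leaning out. 102 mm wide, 55 mm from hinge to free edge, upper face 3 mm above the hinge when closed; hinge along the carton's y at x = +63.5, z = 100 mm. The crease is stiff: the flap stays where left, about 0.4 N at mid-flap moves it
- flap_near (a joint): short end flap on the carton's -x end (the end towards the robot), like flap_far: hinge along the carton's y at x = -63.5 mm, z = 100 mm; 0 = closed, 1.57 = straight up
- flap_left (a joint): long flap on the carton's +y side: 130 mm wide, 53 mm from hinge to free edge, 3 mm thick; hinge along the carton's x at y = +54, z = 103.5 mm, so that closed it lies over the short flaps. 0 = closed, 1.57 = straight up, more = leaning outwards (rad); stays where left
- flap_right (a joint): long side flap on the carton's -y side, like flap_left: hinge along the carton's x at y = -54 mm, z = 103.5 mm; 0 = closed, 1.57 = straight up
- shelf: low plywood shelf fixed on the bench: board 150 mm deep (x), 460 wide (y), underside 118 and top 130 mm above the bench, on two 15 mm end uprights, open in front and behind. Origin: on the bench under the board's centre; x points away from the robot, front edge at x = -75 mm. Stones lie on the board's ends (beyond 150 mm from its middle, tops 165 mm up); its middle is clear
- crate: wooden slatted crate of offcuts, 180 mm (x) by 120 mm (y), 90 mm high, loose, 1.6 kg, under the shelf on one side of the free space (either side). Origin: centre of its underside. Crate and tote stand parallel to the shelf and stick out in front of it by up to 16 mm
- tote: blue plastic tote with two jars, 180 mm (x) by 120 mm (y), 90 mm high (jars 103 mm), loose, 1.6 kg, under the shelf on the other side of the free space, which is 140 to 160 mm wide. Origin: centre of its underside
- sprayer: white pump sprayer with a green head standing on the bench at the left, 80 mm in diameter, 192 mm high, its nozzle reaching 36 mm and its grip 50 mm from its axis. Origin: centre of its underside

How it is judged:
On the way, in this order (a step that is already met when the one before it is completed fails the run):
1. both short end flaps are folded down while both long side flaps are still up (value of joint each of flap_far, flap_near below 0.2 rad and value of joint each of flap_left, flap_right above 0.7 rad), for 0.2 s.
2. all four flaps are folded down before the carton goes under the shelf (value of joint each of flap_far, flap_near, flap_left, flap_right below 0.2 rad and x of carton in the frame of shelf below -0.13 m), for 0.2 s.
At the end, for the whole second after the job is handed in: Carton at rest on the bench under the shelf between crate and tote, square to it within 7 degrees, sticking out at most 10 mm past its front or rear edge; all four flaps within 0.2 rad of closed; crate and tote moved under 20 mm, sprayer under 30 mm (value of joint each of flap_far, flap_near, flap_left, flap_right below 0.2 rad and x of carton in the frame of shelf between -0.02 and 0.02 m and y of carton in the frame of shelf between -0.05 and 0.05 m and angle between the x axis of carton and the x axis of shelf, either way round below 0.12 rad and height (world z) of carton below 0.006 m and angle between carton's own z axis and vertical below 0.05 rad and linear speed of carton below 0.01 m/s and distance of each of crate, tote from where it was at the start of the episode below 0.02 m and distance of sprayer from where it was at the start of the episode below 0.03 m); the robot touches nothing.
It fails at once if the carton is lifted or tipped (height (world z) of carton above 0.025 m or angle between carton's own z axis and vertical above 0.25 rad).
It fails at once if the crate or the tote is shifted more than 20 mm (distance of any of crate, tote from where it was at the start of the episode above 0.02 m).
It fails at once if the sprayer is pushed away or knocked over (distance of sprayer from where it was at the start of the episode above 0.03 m or angle between sprayer's own z axis and vertical above 0.3 rad).
It also fails if it takes over 67 s, if anything falls off the work surface, if the arm or the gripper's body presses on something with over 40 N, if the wrist force passes 120 N, or if a joint passes its speed limit or range.

## Working session

There is one attempt and no reset: what is moved stays moved. The work goes in short steps, Python scripts to look and compute and a tool call to move; the robot and the scene stay as the last step left them, time stands still between calls to the robot, and variables do not carry over. Pictures are saved under pics/ and viewed, at most 12 in all, crops included, and the job is handed in when it is done.

Besides the shell and the picture viewer there is one more tool, called as name(argument=value, ...), one argument or row to a line, values as JSON. send_rows: Moves the arm, as the interface text tells. Its arguments: {"type":"object","properties":{"slide":{"type":"array","items":{"type":"array","items":{"type":"number"}}},"roll":{"type":"array","items":{"type":"number"}},"claw":{"type":"array","items":{"type":"number"}},"force":{"type":"number"}},"required":["slide","roll","claw"]}

```bash
ls; mkdir -p pics
python3 - <<'E'
from station import bot
import cv2
o=bot.get_obs();print({k:o[k] for k in('t','eef_pos','tool_rot','gripper_width')},bot.grip_depth)
for n in('top','side'):
    cv2.imwrite(f'pics/{n}0.png',bot.read_camera(n)[:,:,::-1]); m=bot.camera_model(n); print(n,m)
E
```

```text
pics
{'t': 0.0, 'eef_pos': array([0.21713523, 0.63849958, 0.23033717]), 'tool_rot': array([-9.38987830e-05,  1.63160301e-01,  9.86599156e-01, -9.01291281e-04]), 'gripper_width': 1.000131402915533} 0.0187
top {'camera_matrix': array([[458.17084586,   0.        , 322.48560488],
       [  0.        , 458.17084586, 232.78509839],
       [  0.        ,   0.        ,   1.        ]]), 'D': array([-0.10905345,  0.        ,  0.        ,  0.        ,  0.        ]), 'camera_from_world': array([[ 1.80564647e-03, -9.99978653e-01, -6.27961276e-03,
         1.51684383e-01],
       [-9.71722351e-01, -2.71811513e-04, -2.36126235e-01,
         5.81930684e-01],
       [ 2.36119487e-01,  6.52840057e-03, -9.71702098e-01,
         7.88923660e-01],
       [ 0.00000000e+00,  0.00000000e+00,  0.00000000e+00,
         1.00000000e+00]])}
side {'camera_matrix': array([[489.27121595,   0.        , 318.70018642],
       [  0.        , 489.27121595, 243.06535577],
       [  0.        ,   0.        ,   1.        ]]), 'D': array([-0.09243324,  0.        ,  0.        ,  0.        ,  0.        ]), 'camera_from_world': array([[ 0.17735993,  0.98402999, -0.01511436, -0.22966096],
       [ 0.83809057, -0.15907109, -0.52182429, -0.41572515],
       [-0.51589501,  0.07988352, -0.85291908,  1.44136853],
       [ 0.        ,  0.        ,  0.        ,  1.        ]])}
```

View pics/top0.png

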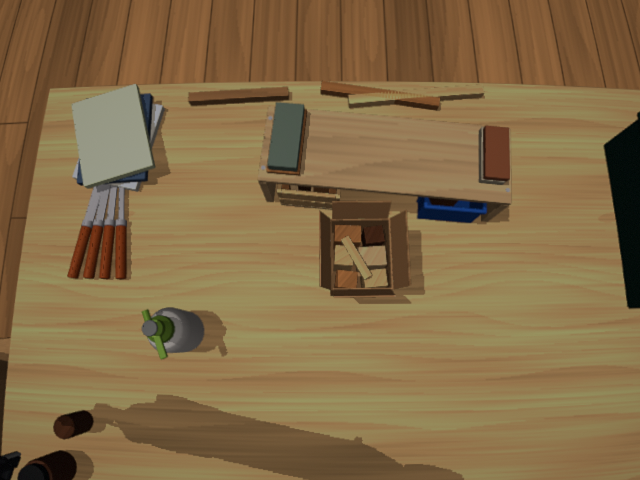

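View pics/side0.png

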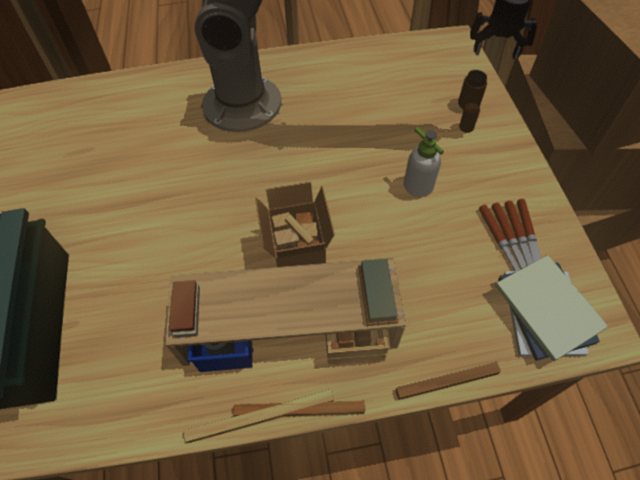

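The top view shows the shelf at (262–512, 110–200), with the crate under it on the left (280–340, 190) and the tote on the right (420–487, 205). The carton is at (330–392, 220–295) with all flaps up or leaning out, and the sprayer is at (178, 330). Next I'll look at enlarged crops.

Run:
```python
import cv2
a=cv2.imread('pics/top0.png')[95:310,250:520]; cv2.imwrite('pics/topc.png',cv2.resize(a,None,fx=2.75,fy=2.75,interpolation=cv2.INTER_CUBIC))
a=cv2.imread('pics/side0.png')[170:370,160:415]; cv2.imwrite('pics/sidec.png',cv2.resize(a,None,fx=3,fy=3,interpolation=cv2.INTER_CUBIC))
```

```text
(no output)
```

View pics/topc.png

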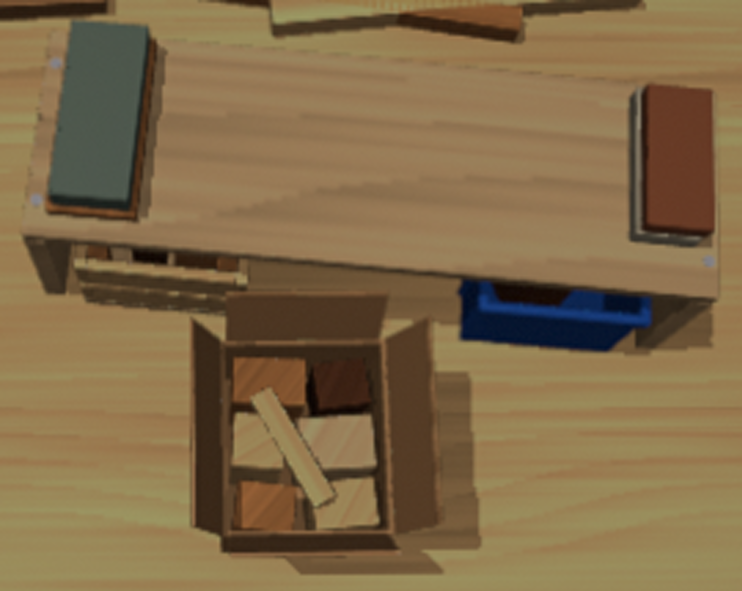

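View pics/sidec.png

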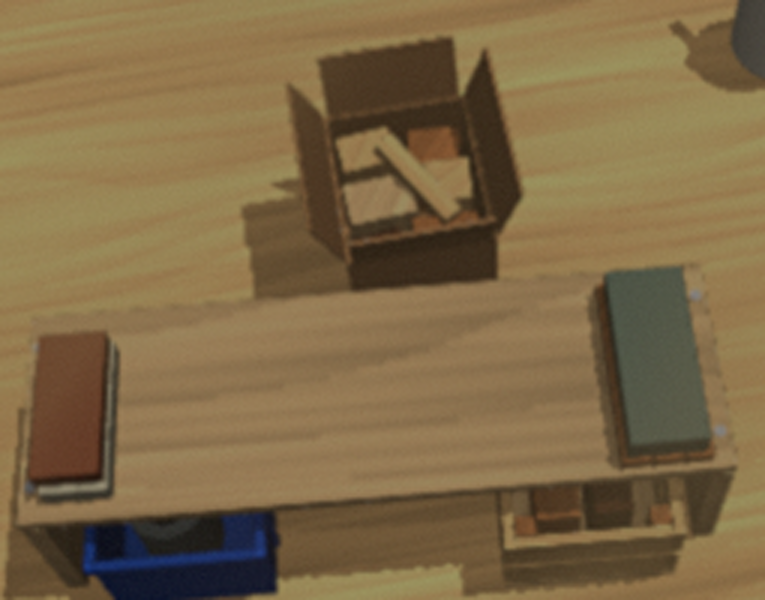

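```bash
cat > h.py <<'E'
import numpy as np,cv2
from station import bot
def bp(cam,uv,z):
    m=bot.camera_model(cam);T=m['camera_from_world']
    n=cv2.undistortPoints(np.array(uv,float).reshape(-1,1,2),m['camera_matrix'],m['D']).reshape(-1,2)
    R,t=T[:3,:3],T[:3,3];c=-R.T@t;d=np.c_[n,np.ones(len(n))]@R
    z=np.broadcast_to(z,len(n))
    return c+d*((z-c[2])/d[:,2])[:,None]
def proj(cam,P):
    m=bot.camera_model(cam);T=m['camera_from_world']
    return cv2.projectPoints(np.array(P,float),cv2.Rodrigues(T[:3,:3])[0],T[:3,3],m['camera_matrix'],m['D'])[0].reshape(-1,2)
E
python3 - <<'E'
from h import *
np.set_printoptions(precision=4,suppress=True)
top=lambda p:[(250+x/2.75,95+y/2.75) for x,y in p]
sd=lambda p:[(160+x/3,170+y/3) for x,y in p]
print('shelf top',bp('top',top([(24,235),(718,297),(50,28)]),.13))
print('shelf side FR FL BL BR..',bp('side',sd([(34,320),(697,265),(735,465),(18,523)]),.13))
print('rim top FL FR NL NR',bp('top',top([(226,343),(384,345),(222,535),(392,533)]),.1))
print('rim side NR NL FR FL',bp('side',sd([(328,118),(464,96),(348,248),(497,226)]),.1))
print('crate top front',bp('top',top([(76,262),(247,272)]),.09))
print('crate side rear',bp('side',sd([(503,540),(686,533)]),.09))
print('tote top front',bp('top',top([(462,300),(650,320)]),.09))
print('tote side rear',bp('side',sd([(85,560),(277,545)]),.09))
print('sprayer',bp('top',[(180,335)],.1), bp('side',[(421,185)],.03))
E
```

```text
shelf top [[ 0.6641  0.2667  0.13  ]
 [ 0.6225 -0.1875  0.13  ]
 [ 0.8153  0.2549  0.13  ]]
shelf side FR FL BL BR.. [[ 0.6242 -0.1841  0.13  ]
 [ 0.6659  0.27    0.13  ]
 [ 0.8129  0.2568  0.13  ]
 [ 0.7691 -0.1983  0.13  ]]
rim top FL FR NL NR [[0.599  0.1345 0.1   ]
 [0.5977 0.0297 0.1   ]
 [0.4718 0.1374 0.1   ]
 [0.473  0.0285 0.1   ]]
rim side NR NL FR FL [[0.4731 0.0352 0.1   ]
 [0.4723 0.1404 0.1   ]
 [0.5897 0.035  0.1   ]
 [0.5915 0.1437 0.1   ]]
crate top front [[0.6591 0.2365 0.09  ]
 [0.6518 0.1199 0.09  ]]
crate side rear [[0.8207 0.1046 0.09  ]
 [0.8382 0.2226 0.09  ]]
tote top front [[ 0.6321 -0.026   0.09  ]
 [ 0.6184 -0.155   0.09  ]]
tote side rear [[ 0.7858 -0.1661  0.09  ]
 [ 0.7975 -0.0408  0.09  ]]
sprayer [[0.3908 0.4005 0.1   ]] [[0.4192 0.4218 0.03  ]]
```

Run:
```python
from h import *
np.set_printoptions(precision=3,suppress=True)
top=lambda p:np.array([(250+x/2.75,95+y/2.75) for x,y in p])
sd=lambda p:np.array([(160+x/3,170+y/3) for x,y in p])
c=np.array([.534,.0855])
# flap tip midpoints
tips={'far':((1,0),.0635,.1,.055,top([(306,295)]),None),
'near':((-1,0),.0635,.1,.055,top([(310,549)]),sd([(386,50)])),
'left':((0,1),.054,.1035,.053,top([(192,424)]),sd([(504,120)])),
'right':((0,-1),.054,.1035,.053,top([(434,422)]),sd([(312,168)]))}
for k,(d,h,z,L,a,b) in tips.items():
    d=np.array(d,float)
    for n,p in(('top',a),('side',b)):
        if p is None: continue
        best=min(np.arange(1.2,2.4,.01),key=lambda t:np.sum(((proj(n,[np.r_[c+d*(h-L*np.cos(t)),z+L*np.sin(t)]])-p)[0]*abs(np.array([d[1],d[0]])))**2))
        print(k,n,round(best,2),np.r_[c+d*(h-L*np.cos(best)),z+L*np.sin(best)])
    
# outline check: reproject closed box rim
R=[[c[0]+sx*.065,c[1]+sy*.055,.1] for sx in(1,-1) for sy in(1,-1)]
print((proj('top',R)-[250,95])*2.75,(proj('side',R)-[160,170])*3)
```

```text
far top 1.91 [0.616 0.086 0.152]
near top 1.81 [0.457 0.086 0.153]
near side 1.78 [0.459 0.086 0.154]
left top 1.89 [0.534 0.156 0.154]
left side 1.96 [0.534 0.16  0.153]
right top 2.03 [0.534 0.008 0.151]
right side 1.76 [0.534 0.022 0.156]
[[216.918 342.989]
 [382.793 343.086]
 [217.191 539.434]
 [389.086 539.226]] [[494.578 235.505]
 [343.455 260.081]
 [463.413  92.514]
 [321.242 114.588]]
```

send_rows(
  slide=[
    [-33,-21,-15],
    [-66,-42,-30],
    [-99,-63,-30],
    [-132,-84,-30],
    [-165,-105,-30],
    [-198,-126,-30],
    [-231,-147,-30],
    [-264,-168,-30],
  ],
  roll=[-3,-6,-9,-12,-15,-18,-18.8,-18.8],
  claw=[0.8,0.5,0.2,0,0,0,0,0],
)

```text
t: 0.77
eef_pos: [0.4139, 0.3931, 0.2611]
tool_rot: [-0.0, -0.001, 1.0, -0.0]
contact_force: [0.2, -0.1, -0.9]
gripper_width: -0.001
grasp_force: 0.0
```

send_rows(
  slide=[
    [-30,-38,0],
    [-60,-77,0],
    [-90,-115,0],
    [-120,-154,0],
    [-150,-192,5],
    [-180,-231,10],
    [-210,-270,15],
    [-240,-308,20],
  ],
  roll=[0,0,0,0,0,0,0,0],
  claw=[0,0,0,0,0,0,0,0],
)

```text
t: 1.43
eef_pos: [0.6184, 0.1308, 0.2466]
tool_rot: [-0.0, -0.0, 1.0, -0.0]
contact_force: [-0.6, 0.3, -0.0]
gripper_width: -0.001
grasp_force: 0.0
```

send_rows(
  slide=[
    [-16,-23,0],
    [-34,-46,0],
    [-34,-46,25],
    [-34,-46,50],
    [-34,-46,70],
    [-34,-46,90],
    [-34,-46,90],
    [-34,-46,90],
  ],
  roll=[0,0,0,0,0,0,0,0],
  claw=[0,0,0,0,0,0,0,0],
)

```text
t: 2.1
eef_pos: [0.6508, 0.0865, 0.1559]
tool_rot: [-0.001, -0.0, 1.0, -0.0]
contact_force: [1.0, 0.1, -0.2]
gripper_width: -0.001
grasp_force: 0.0
```

send_rows(
  slide=[
    [0,-1,16],
    [20,-1,17],
    [35,-1,15],
    [50,-1,15],
    [63,-1,20],
    [75,-1,29],
    [82,-1,42],
    [84,-1,51],
  ],
  roll=[0,0,0,0,0,0,0,0],
  claw=[0,0,0,0,0,0,0,0],
)

```text
t: 2.77
eef_pos: [0.5676, 0.086, 0.1071]
tool_rot: [0.001, -0.0, 1.0, 0.0]
contact_force: [-0.2, 0.4, 0.0]
gripper_width: 0.002
grasp_force: 0.2
```

send_rows(
  slide=[
    [0,0,2],
    [0,0,2],
    [0,0,-10],
    [10,0,-40],
    [40,0,-75],
    [80,0,-78],
    [120,0,-78],
    [150,0,-78],
  ],
  roll=[0,0,0,0,0,0,0,0],
  claw=[0,0,0,0,0,0,0,0],
)

```text
t: 3.43
eef_pos: [0.4163, 0.0854, 0.186]
tool_rot: [0.001, 0.0, 1.0, 0.001]
contact_force: [-0.3, 0.1, 0.7]
gripper_width: 0.005
grasp_force: 0.0
```

send_rows(
  slide=[
    [0,0,24],
    [-16,0,47],
    [-36,0,45],
    [-50,0,45],
    [-64,0,50],
    [-76,0,59],
    [-83,0,72],
    [-85,0,82],
  ],
  roll=[0,0,0,0,0,0,0,0],
  claw=[0,0,0,0,0,0,0,0],
)

```text
t: 4.1
eef_pos: [0.5056, 0.0858, 0.103]
tool_rot: [0.002, 0.0, 1.0, 0.0]
contact_force: [1.1, 0.1, 1.2]
gripper_width: -0.0
grasp_force: 0.8
```

send_rows(
  slide=[
    [0,0,1],
    [0,0,1],
    [0,0,-20],
    [0,0,-50],
    [-15,0,-85],
    [-15,-20,-85],
    [-15,-60,-85],
    [-15,-100,-85],
  ],
  roll=[0,0,0,0,0,0,0,0],
  claw=[0,0,0,0,0,0,0,0],
)

```text
t: 4.77
eef_pos: [0.5185, -0.014, 0.1887]
tool_rot: [0.001, -0.002, 1.0, 0.0]
contact_force: [0.2, 0.6, 0.4]
gripper_width: 0.001
grasp_force: 0.0
```

Run:
```python
from station import bot
import cv2
a=bot.read_camera('top')[:,:,::-1][170:320,260:460]; b=bot.read_camera('side')[:,:,::-1][170:320,220:420]
f=lambda a:cv2.resize(a,None,fx=2,fy=2,interpolation=cv2.INTER_CUBIC)
cv2.imwrite('pics/c1.png',cv2.hconcat([f(a),f(b)]))
```

```text
(no output)
```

View pics/c1.png

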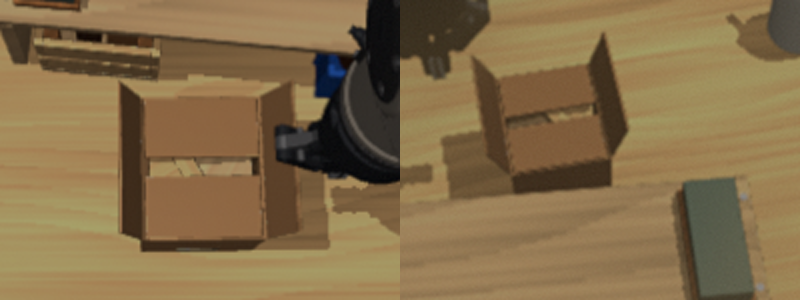

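Both short flaps are flat and both long flaps are still up, and the carton's near edge is still at about (331, 290). I'll fold the right flap next.

send_rows(
  slide=[
    [-8,-28,10],
    [-15,-30,40],
    [-15,-14,46],
    [-15,5,46],
    [-15,24,46],
    [-15,38,46],
    [-15,50,51],
    [-15,60,60],
  ],
  roll=[0,0,0,0,0,0,0,0],
  claw=[0,0,0,0,0,0,0,0],
)

```text
t: 5.53
eef_pos: [0.5336, 0.0471, 0.1279]
tool_rot: [0.001, -0.001, 1.0, 0.0]
contact_force: [0.5, 0.8, -0.1]
gripper_width: -0.001
grasp_force: 0.2
```

send_rows(
  slide=[
    [0,7,12],
    [0,10,22],
    [0,10,22],
    [0,10,10],
    [0,10,-20],
    [0,30,-55],
    [0,70,-58],
    [0,110,-58],
  ],
  roll=[0,0,0,0,0,0,0,0],
  claw=[0,0,0,0,0,0,0,0],
)

```text
t: 6.2
eef_pos: [0.5346, 0.155, 0.1873]
tool_rot: [0.002, 0.003, 1.0, 0.001]
contact_force: [1.4, 0.7, -0.6]
gripper_width: -0.0
grasp_force: 0.0
```

send_rows(
  slide=[
    [0,38,0],
    [0,47,30],
    [0,35,46],
    [0,20,46],
    [0,5,44],
    [0,-9,44],
    [0,-22,49],
    [0,-32,58],
  ],
  roll=[0,0,0,0,0,0,0,0],
  claw=[0,0,0,0,0,0,0,0],
)

```text
t: 6.87
eef_pos: [0.534, 0.1215, 0.1279]
tool_rot: [0.002, 0.001, 1.0, 0.0]
contact_force: [1.6, -0.6, 0.3]
gripper_width: -0.001
grasp_force: 0.2
```

send_rows(
  slide=[
    [0,-7,12],
    [0,-10,22],
    [0,-10,22],
    [0,-10,10],
    [0,10,-10],
    [0,50,-20],
    [0,85,-20],
    [0,115,-20],
  ],
  roll=[0,0,0,0,0,0,0,0],
  claw=[0,0,0,0,0,0,0,0],
)

```text
t: 7.53
eef_pos: [0.5329, 0.2414, 0.1475]
tool_rot: [0.001, -0.001, 1.0, 0.001]
contact_force: [-0.0, 0.0, 0.0]
gripper_width: 0.003
grasp_force: 0.0
```

Run:
```python
from station import bot
import cv2
a=bot.read_camera('top')[:,:,::-1][180:300,300:430]; b=bot.read_camera('side')[:,:,::-1][190:300,220:350]
f=lambda a:cv2.resize(a,(390,360),interpolation=cv2.INTER_CUBIC)
cv2.imwrite('pics/c2.png',cv2.hconcat([f(a),f(b[:110])]))
```

```text
(no output)
```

View pics/c2.png

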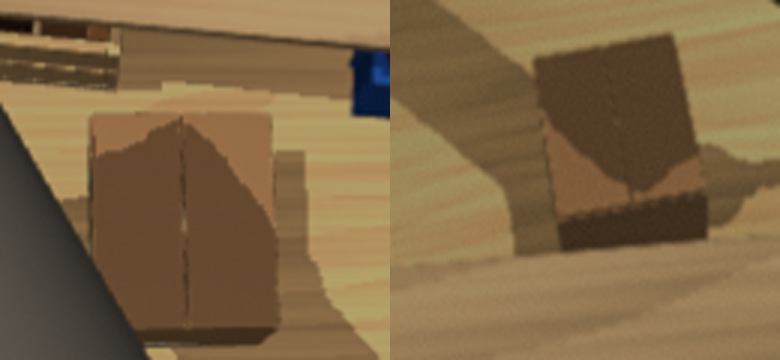

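All four flaps lie flat in both views. Next I'll measure the closed carton's pose.

Run:
```python
from h import *
np.set_printoptions(precision=4,suppress=True)
t=lambda p:[(300+x/3,180+y/3) for x,y in p]
s=lambda p:[(220+x/3,190+y*110/360) for x,y in p]
T=bp('top',t([(91,113),(272,113),(277,328),(182,118),(187,326)]),.107)
S=bp('side',s([(145,60),(285,33),(317,188),(168,217)]),.107)
print(T,S,S.mean(0),(T[0]+T[2])/2)
c=np.array([.718,.035]);R=np.array([[.9958,-.0917],[.0917,.9958]])
for m in(S.mean(0),(T[0]+T[2])/2): print('in shelf',R@(m[:2]-c))
```

```text
[[0.6009 0.1379 0.107 ]
 [0.601  0.0287 0.107 ]
 [0.4713 0.0299 0.107 ]
 [0.5978 0.0831 0.107 ]
 [0.4726 0.0824 0.107 ]] [[0.475  0.0334 0.107 ]
 [0.4722 0.1413 0.107 ]
 [0.6008 0.142  0.107 ]
 [0.6028 0.0339 0.107 ]] [0.5377 0.0876 0.107 ] [0.5361 0.0839 0.107 ]
in shelf [-0.1844  0.0359]
in shelf [-0.1856  0.032 ]
```

send_rows(
  slide=[
    [0,-5,0],
    [-2,-10,0],
    [-4,-15,0],
    [-6,-20,0],
    [-8,-25,0],
    [-10,-30,0],
    [-12,-35,0],
    [-12,-40,0],
  ],
  roll=[-7,-14,-21,-28,-35,-42,-49,-56],
  claw=[0,0.3,0.6,0.9,1,1,1,1],
)

```text
t: 8.3
eef_pos: [0.5449, 0.1973, 0.1463]
tool_rot: [-0.0, -0.472, 0.882, -0.0]
contact_force: [-0.3, -0.9, -0.6]
gripper_width: 0.973
grasp_force: 0.0
```

send_rows(
  slide=[
    [0,0,15],
    [0,0,35],
    [0,0,55],
    [0,0,75],
    [0,0,97],
    [0,0,97],
    [0,0,97],
    [0,0,97],
  ],
  roll=[-7,-14,-21,-28,-28.7,-28.7,-28.7,-28.7],
  claw=[1,1,1,1,1,1,1,1],
)

```text
t: 8.97
eef_pos: [0.5452, 0.1984, 0.0507]
tool_rot: [0.0, -0.673, 0.739, -0.0]
contact_force: [0.2, 1.3, -0.2]
gripper_width: 1.002
grasp_force: 0.0
```

send_rows(
  slide=[
    [18,0,0],
    [36,0,0],
    [43,0,0],
    [50,0,0],
    [57,0,0],
    [64,0,0],
    [70,0,0],
    [75,0,0],
  ],
  roll=[0,0,0,0,0,0,0,0],
  claw=[1,1,1,1,1,1,1,1],
)

```text
t: 9.63
eef_pos: [0.5386, 0.1258, 0.051]
tool_rot: [0.002, -0.674, 0.739, 0.0]
contact_force: [1.2, 5.8, 3.5]
gripper_width: 1.001
grasp_force: 0.1
```

Run:
```python
from station import bot
import cv2
print(bot.get_obs()['eef_pos'])
a=bot.read_camera('top')[:,:,::-1][180:300,300:430]; b=bot.read_camera('side')[:,:,::-1][190:300,220:350]
f=lambda a:cv2.resize(a,(390,360),interpolation=cv2.INTER_CUBIC)
cv2.imwrite('pics/c3.png',cv2.hconcat([f(a),f(b)]))
```

```text
[0.53858402 0.12578336 0.05097075]
```

View pics/c3.png

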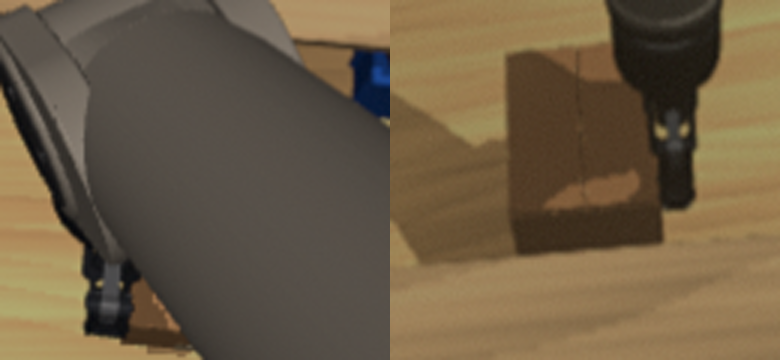

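Run:
```python
from h import *
np.set_printoptions(precision=4,suppress=True)
s=lambda p:[(220+x/3,190+y*110/360) for x,y in p]
S=bp('side',s([(116,56),(122,213),(272,203),(189,50),(194,207)]),.107)
c=np.array([.718,.035]);R=np.array([[.9958,-.0917],[.0917,.9958]])
Q=(S[:,:2]-c)@R.T;print(S[:,:2],Q,(Q[0]+Q[2])/2,np.arctan2(*(Q[1]-Q[0])[::-1]),np.arctan2(*(Q[4]-Q[3])[::-1]))
e=bot.get_obs()['eef_pos'];print(R@(e[:2]-c))
```

```text
[[0.4675 0.0121]
 [0.5937 0.002 ]
 [0.6061 0.1083]
 [0.4729 0.0673]
 [0.5987 0.0532]] [[-0.2474 -0.0458]
 [-0.1208 -0.0442]
 [-0.1182  0.0628]
 [-0.247   0.0097]
 [-0.1204  0.0072]] [-0.1828  0.0085] 0.011968903780077696 -0.019866326484756367
[-0.187   0.0726]
```

Side view: the left face of the carton rests along both fingers, its far edge runs from (512, 212) to (661, 204), and it is square to the shelf at y' ≈ 7 mm. I'll push it 3 mm more and back off.

send_rows(
  slide=[
    [2,0,0],
    [3,0,0],
    [3,0,0],
    [-10,0,0],
    [-35,0,-20],
    [-40,0,-60],
    [-40,0,-100],
    [-40,0,-120],
  ],
  roll=[0,0,0,0,0,0,0,0],
  claw=[1,1,1,1,1,1,1,1],
)

```text
t: 10.4
eef_pos: [0.5425, 0.1653, 0.1739]
tool_rot: [0.002, -0.674, 0.738, -0.001]
contact_force: [1.2, 0.3, -0.0]
gripper_width: 0.999
grasp_force: 0.0
```

send_rows(
  slide=[
    [14,11,0],
    [28,22,0],
    [42,34,0],
    [56,45,0],
    [70,56,0],
    [84,68,0],
    [98,80,0],
    [110,90,0],
  ],
  roll=[7,14,21,28,35,42,49,56],
  claw=[1,1,1,1,1,1,1,1],
)

```text
t: 11.07
eef_pos: [0.4399, 0.0614, 0.1695]
tool_rot: [-0.001, -0.245, 0.97, -0.0]
contact_force: [0.3, -0.4, -0.7]
gripper_width: 0.999
grasp_force: 0.0
```

send_rows(
  slide=[
    [0,0,0],
    [0,0,0],
    [0,0,0],
    [0,0,0],
    [0,0,10],
    [0,0,10],
    [0,0,10],
    [0,0,10],
  ],
  roll=[7,14,21,28,34,34,34,34],
  claw=[1,1,1,1,1,1,1,1],
)

```text
t: 11.73
eef_pos: [0.4414, 0.0625, 0.16]
tool_rot: [-0.0, 0.044, 0.999, -0.0]
contact_force: [-0.5, 0.5, -0.3]
gripper_width: 0.998
grasp_force: 0.0
```

Run:
```python
from station import bot
from h import *
np.set_printoptions(precision=4,suppress=True)
c=np.array([.718,.035]);R=np.array([[.9958,-.0917],[.0917,.9958]])
o=bot.get_obs();e=o['eef_pos'];print(e,o['tool_rot'],R@(e[:2]-c))
a=bot.read_camera('side')[:,:,::-1][160:360,180:400]
cv2.imwrite('pics/c4.png',cv2.resize(a,(660,600),interpolation=cv2.INTER_CUBIC))
```

```text
[0.4414 0.0625 0.16  ] [-0.0004  0.0445  0.999  -0.0002] [-0.2779  0.002 ]
```

View pics/c4.png

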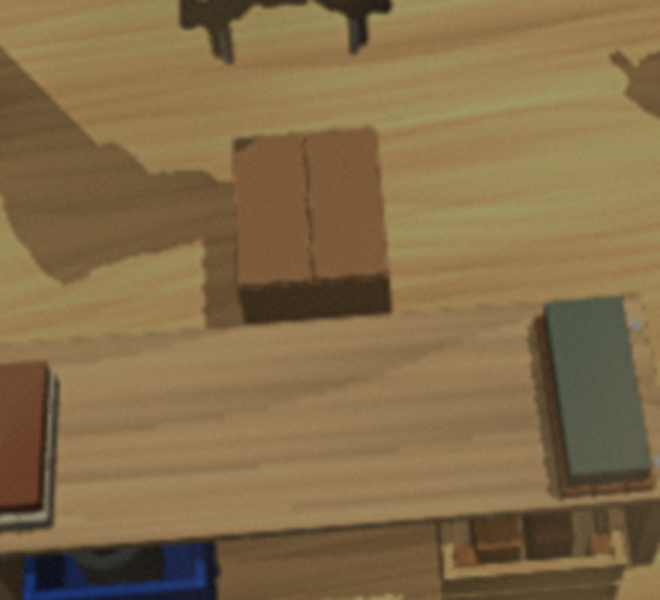

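Run:
```python
from h import *
np.set_printoptions(precision=4,suppress=True)
s=lambda p:[(180+x/3,160+y/3) for x,y in p]
c=np.array([.718,.035]);R=np.array([[.9958,-.0917],[.0917,.9958]])
S=bp('side',s([(234,141),(377,128),(387,276),(240,284),(303,137),(313,281)]),.107)
Q=(S[:,:2]-c)@R.T;print(Q,Q[:4].mean(0),np.arctan2(*(Q[5]-Q[4])[::-1]))
G=bp('side',s([(215,545),(442,572)]),.09);print((G[:,:2]-c)@R.T)
```

```text
[[-0.2479 -0.0473]
 [-0.2493  0.0616]
 [-0.1186  0.0592]
 [-0.1219 -0.0456]
 [-0.2464  0.0051]
 [-0.1195  0.0064]] [-0.1844  0.007 ] 0.010320663685731353
[[ 0.0654 -0.069 ]
 [ 0.0972  0.078 ]]
```

The carton is square to the shelf, with its seam running from (303, 137) to (313, 281), and it is centred on the gap at y' ≈ 6 mm. I'll lower the fingers and push.

send_rows(
  slide=[
    [0,4,30],
    [0,4,60],
    [0,4,88],
    [-10,4,88],
    [-16,4,88],
    [-22,4,88],
    [-30,4,88],
    [-38,4,88],
  ],
  roll=[0,0,0,0,0,0,0,0],
  claw=[0.8,0.8,0.8,0.8,0.8,0.8,0.8,0.8],
)

```text
t: 12.45
eef_pos: [0.481, 0.063, 0.0732]
tool_rot: [0.0, 0.046, 0.999, 0.0]
contact_force: [-3.2, -0.6, -1.4]
gripper_width: 0.801
grasp_force: 1.7
```

send_rows(
  slide=[
    [-8,0,0],
    [-16,0,0],
    [-24,0,0],
    [-32,0,0],
    [-40,0,0],
    [-48,0,0],
    [-55,0,0],
    [-60,0,0],
  ],
  roll=[0,0,0,0,0,0,0,0],
  claw=[0.8,0.8,0.8,0.8,0.8,0.8,0.8,0.8],
)

```text
t: 13.12
eef_pos: [0.5408, 0.0574, 0.072]
tool_rot: [0.0, 0.046, 0.999, 0.0]
contact_force: [-3.5, -0.6, 0.3]
gripper_width: 0.799
grasp_force: 1.7
```

Run:
```python
from station import bot
from h import *
np.set_printoptions(precision=4,suppress=True)
c=np.array([.718,.035]);R=np.array([[.9958,-.0917],[.0917,.9958]])
o=bot.get_obs();e=o['eef_pos'];print(e,o['tool_rot'],o['contact_force'],R@(e[:2]-c))
b=bot.read_camera('side')[:,:,::-1][160:360,180:400]
a=bot.read_camera('top')[:,:,::-1][120:300,300:450]
cv2.imwrite('pics/c5.png',cv2.hconcat([cv2.resize(b,(440,400)),cv2.resize(a,(333,400))]))
```

```text
[0.5408 0.0574 0.072 ] [0.0002 0.0461 0.9989 0.    ] [-3.5234 -0.5568  0.3327] [-0.1786  0.006 ]
```

View pics/c5.png

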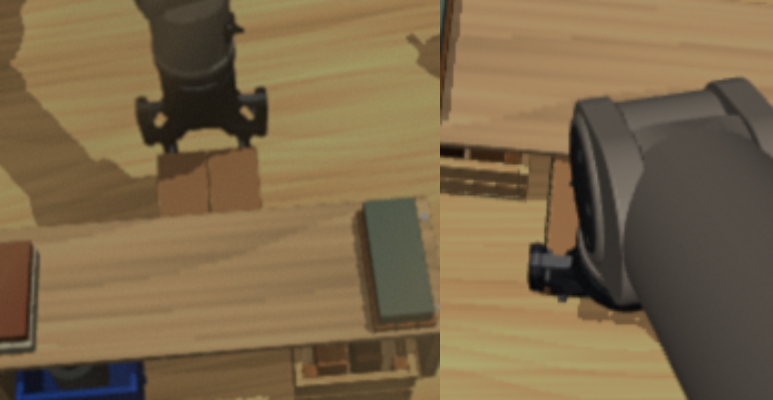

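The carton is entering straight, with its near edge from (158, 152) to (258, 148) in the left panel.

send_rows(
  slide=[
    [-9,0,0],
    [-18,0,0],
    [-27,0,0],
    [-36,0,0],
    [-45,0,0],
    [-53,0,0],
    [-60,0,0],
    [-66,0,0],
  ],
  roll=[0,0,0,0,0,0,0,0],
  claw=[0.8,0.8,0.8,0.8,0.8,0.8,0.8,0.8],
)

```text
t: 13.88
eef_pos: [0.6061, 0.0513, 0.0719]
tool_rot: [-0.0, 0.046, 0.999, 0.0]
contact_force: [-5.5, 0.1, 2.2]
gripper_width: 0.8
grasp_force: 2.5
```

send_rows(
  slide=[
    [-5,0,0],
    [-9,0,0],
    [-13,0,0],
    [-17,0,0],
    [-20,0,0],
    [-22,0,0],
    [-23,0,0],
    [-23,0,0],
  ],
  roll=[0,0,0,0,0,0,0,0],
  claw=[0.8,0.8,0.8,0.8,0.8,0.8,0.8,0.8],
)

```text
t: 14.55
eef_pos: [0.6287, 0.0492, 0.072]
tool_rot: [0.0, 0.046, 0.999, 0.0]
contact_force: [-3.0, 0.2, -1.5]
gripper_width: 0.798
grasp_force: 1.0
```

Run:
```python
from station import bot
from h import *
np.set_printoptions(precision=4,suppress=True)
c=np.array([.718,.035]);R=np.array([[.9958,-.0917],[.0917,.9958]])
o=bot.get_obs();e=o['eef_pos'];print(e,o['tool_rot'],o['contact_force'],R@(e[:2]-c))
b=bot.read_camera('side')[:,:,::-1][200:380,220:370]
a=bot.read_camera('top')[:,:,::-1][120:300,300:450]
cv2.imwrite('pics/c6.png',cv2.hconcat([cv2.resize(b,(450,540),interpolation=cv2.INTER_CUBIC),cv2.resize(a,(333,540))]))
```

```text
[0.6287 0.0492 0.072 ] [0.0003 0.0461 0.9989 0.    ] [-2.9715  0.198  -1.458 ] [-0.0903  0.006 ]
```

View pics/c6.png

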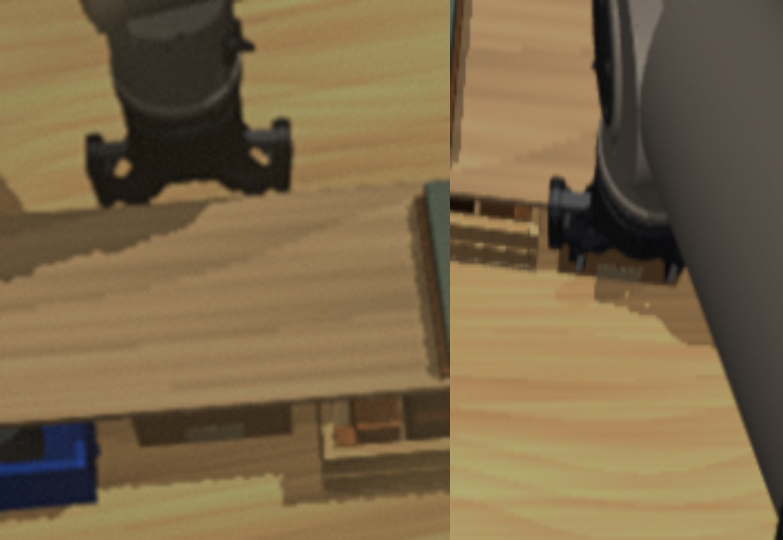

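Side view: the far face of the carton shows below the shelf, its bottom edge from (137, 445) to (290, 432), with clear gaps to the tote and the crate.

Run:
```python
from h import *
np.set_printoptions(precision=4,suppress=True)
c=np.array([.718,.035]);R=np.array([[.9958,-.0917],[.0917,.9958]])
S=bp('side',[(220+x/3,200+y/3) for x,y in[(137,446),(290,433)]],0)
print((S[:,:2]-c)@R.T)
t=bp('top',[(300+(x-450)*150/333,120+y/3) for x,y in[(560,271),(672,283)]],0)
print((t[:,:2]-c)@R.T)
```

```text
[[ 0.05   -0.0506]
 [ 0.0501  0.0594]]
[[-0.077   0.0553]
 [-0.0759 -0.0488]]
```

The carton's centre is at x' ≈ −13 mm, so I'll push 5 mm more to make it flush and then back off.

send_rows(
  slide=[
    [-2,0,0],
    [-4,0,0],
    [-5,0,0],
    [-5,0,0],
    [5,0,0],
    [25,0,0],
    [50,0,-10],
    [75,0,-40],
  ],
  roll=[0,0,0,0,0,0,0,0],
  claw=[0.8,0.8,0.8,0.8,0.8,0.8,0.8,0.8],
)

```text
t: 15.32
eef_pos: [0.5514, 0.0558, 0.1095]
tool_rot: [-0.002, 0.046, 0.999, -0.001]
contact_force: [1.2, 0.4, 0.2]
gripper_width: 0.798
grasp_force: 0.0
```

send_rows(
  slide=[
    [20,0,-30],
    [40,0,-60],
    [60,0,-90],
    [60,0,-120],
    [60,0,-120],
    [60,0,-120],
    [60,0,-120],
    [60,0,-120],
  ],
  roll=[0,0,0,0,0,0,0,0],
  claw=[0.8,0.8,0.8,0.8,0.8,0.8,0.8,0.8],
)

```text
t: 15.98
eef_pos: [0.4937, 0.0615, 0.2311]
tool_rot: [-0.0, 0.046, 0.999, -0.0]
contact_force: [-0.1, -0.1, -0.3]
gripper_width: 0.799
grasp_force: 0.0
```

Run:
```python
from station import bot
import cv2
a=bot.read_camera('top')[:,:,::-1][95:310,250:520]; b=bot.read_camera('side')[:,:,::-1][250:390,160:415]
cv2.imwrite('pics/c7.png',cv2.vconcat([cv2.resize(a,(540,330))[100:],cv2.resize(b,(540,296))]))
```

```text
(no output)
```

View pics/c7.png

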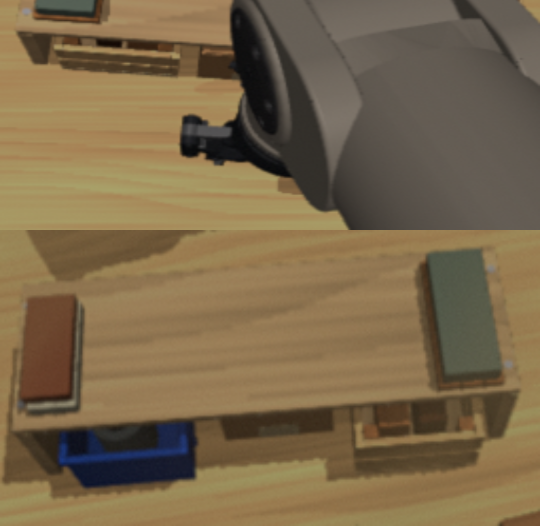

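The carton sits under the shelf, with its far face at (222–333, 425) and its near face flush at the left edge (200, 65). The crate and tote look unmoved and the arm is clear, so I'm handing in.

```bash
python3 -c "
from station import bot
print(bot.hand_in())"
```

```text
the job is handed in; nothing more can be done
None
```

I folded all four flaps closed, short ends first, slid the carton in between the crate and the tote roughly flush with the shelf's front edge, and handed the job in at about 16 s; the hand-in returned no verdict.

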